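# Sweep the loose heat sinks into the parts bay

## Task

Clear the test bench: with closed fingers, sweep the three loose finned heat sinks along the bench top into the three-sided parts bay through its open side, so that each lies wholly inside it. Only push them, never pick them up, and leave the round tin, the switch box and the meter where they are.

Things in the scene. Friction and masses are not known exactly. Their poses are not given: they have to be found in the camera images.
- bay: Low three-sided aluminium fence fixed to the bench, flush floor. Inside 210 mm wide (its x), 100 mm deep (its y); walls 22 mm high, 6 mm thick; a 3 mm thick fixing tab outside each side wall. Origin: centre of the inside floor. Open side at its y = -50 mm, back wall's inner face at y = +50, side walls' inner faces at x = -105 and +105. The open side faces the robot's right (-y), turned up to 0.3 rad either way.
- sink1_center (a point): First of three identical loose aluminium finned heat sinks, 40 x 40 mm and 22 mm tall, 35 to 75 g, flat on the bench, fins upwards; slides freely when pushed. This point is its centre, 11 mm above the bench; its x and y axes run along its sides (the fins run along x).
- sink2_center (a point): Second of three identical loose aluminium finned heat sinks, 40 x 40 mm and 22 mm tall, 35 to 75 g, flat on the bench, fins upwards; slides freely when pushed. This point is its centre, 11 mm above the bench; its x and y axes run along its sides (the fins run along x).
- sink3_center (a point): Third of three identical loose aluminium finned heat sinks, 40 x 40 mm and 22 mm tall, 35 to 75 g, flat on the bench, fins upwards; slides freely when pushed. This point is its centre, 11 mm above the bench; its x and y axes run along its sides (the fins run along x). It starts nearest the bay's open side, between the bay and the other two.
- tin: Bystander: loose round aluminium tin, 40 mm in diameter, 40 mm tall, standing in the same row as the first and second heat sinks; which of the three places it has varies. Neighbours in that row are at least 70 mm apart in x, centre to centre. Origin: centre of its underside.
- switchbox: Bystander: loose white box, 110 (x) x 70 (y) x 32 mm with three small toggle switches standing up to 48 mm, on the robot's right of the heat sinks. Origin: centre of its underside.
- meter: Bystander: loose grey handheld meter lying on its back, 80 (x) x 170 (y) x 36 mm, dial up to 46 mm, on the far side of the heat sinks. Origin: centre of its underside.

How it is judged:
By the outcome, as a careful person would: the job done as asked, in the order asked, and still so for the second after the job is handed in, with the robot touching nothing.
It also fails if it takes over 72 s, if anything falls off the work surface, if the arm or the gripper's body presses on something with over 40 N, if the wrist force passes 120 N, or if a joint passes its speed limit or range.

## Robot

A 7-joint arm with a two-finger parallel gripper is mounted at the origin on the work surface. World frame = base frame: x ahead of the robot, y to its left, z up, the work surface at z = 0. Lengths are in mm, angles in rad, forces in N, time in s.
With the tool pointing down it reaches from about 425 to 825 mm from the base axis. Payload 3.6 kg.
Tool frame: the origin (TCP) lies midway between the tips of the shut fingers; the grasp point (between the pads) lies 19 mm behind it; z points along the fingers, x is the direction in which the jaws open and shut, and the axes are right-handed (so a half turn about z gives the same grasp; the last joint's range is limited). The gripper opens to 93 mm and grips with 3 to 60 N. Pads are 15 mm wide; open, the fingers measure 128 mm over their backs; the gripper's body (75 mm by 188 mm) begins 65 mm behind the grasp point.
Start: joints at [1.127, 0.615, -0.013, 1.423, 0.008, 1.103, -0.04], TCP at [263.746, -594.054, 218.64] pointing down, gripper open.
Joint ranges: [-3.12, 3.12], [-0.3, 2.06], [-1.34, 1.32], [0.26, 2.42], [-1.36, 4.5], [0.01, 1.98], [-2.84, 2.84]. Speed limits (rad/s): [2.79, 2.79, 3.14, 3.14, 3.14, 3.14, 3.14].

## Interface

Orientations are given as a unit quaternion [w, x, y, z].
In Python, from bench import arm gives the robot as it stands.
- The arm moves only by the tool apply_moves, never from a script. Its argument "deltas" is text: rows parted by semicolons, each of 5 numbers parted by spaces: the shift along the tool's x, y, z in mm, then the turn about the tool's z in rad, then the opening, from 0 (shut) to 1 (fully open). In form: x y z turn jaw; .... A call has 1 to 8 rows; each row shifts and turns the pose as measured when the row begins, along the tool's axes as they then stand; what a row does not reach is not made up. A row lasts 1/10 s, in which the tool goes at most 50 mm and 8.59 degrees, less where a joint would pass 70% of its speed; a pose out of reach is approached as far as the arm can. A call with a gripper value outside its range is refused whole. The fingers move at their own pace and stop on an object; "grip_force" is the grip in N (left out, the last holds). Time passes only in rows, so rows that do not move let the fingers close. It gives the time, the measured TCP pose, the force and the opening at its end, in the units of the state.
- arm.sense(): the state, without advancing time (a new reading comes with each control period).
- arm.camera(name): name is "scene" or "side" or "wrist"; returns the picture (420x560x3 uint8, red, green, blue); there is no depth.
- arm.get_calibration(name): a dict with "camera_matrix" (3x3 intrinsics, pixels), "R" (3x3) and "t" (3): a world point X has camera coordinates R X + t; the wrist camera has in their place "mount" (4x4, takes a point from camera to tool coordinates, whose origin is the TCP and whose axes are the tool frame's). Camera axes: x right, y down, z forward; pixel columns grow to the right and rows downward; lengths in mm; the calibration is good to about 2 mm. The wrist camera is an equidistant fisheye: a pixel r from the principal point sees the ray r / f radians off the axis. A picture is of the moment at which its call begins: read the wrist's pose just before it. get_calibration takes no time and is no camera call.
- arm.sign_off(): hands the job in, once; it reports no verdict.
Trained networks look in the newest picture that a camera, given by its name, has taken for a name from the list of things; names that differ only in an ending like _2 or _b are one class to them, and where a whole thing is asked for, a point or a joint stands for the part that bears it (a point fixed in the world has none). Each returns a list of dicts, best first, with "score" (0 to 1); they miss things now and then, are a little off and sometimes report something else, mostly with a low value. They report only what shows in the picture. A call takes as long as a camera call.
- arm.trace(query, camera): "mask" (420x560 bool, what is visible of it) and "box" ([centre column, centre row, width, height] in pixels, round what is visible of it).
The state is a dict: "time": time; "qpos": joint angles; "qvel": joint speeds; "tau": joint torques, N m; "position": TCP position; "orientation": TCP orientation; "contact_force": force on the tool from outside, world axes, zero at the start; "wrist_torque": the same for the moment, N m; "gripper_width": finger opening in mm.
Only numpy, scipy, OpenCV 4.12 (cv2) and the standard library are available. Lean on these libraries where they do the work, as an engineer would, in place of code of your own. Each camera call takes 0.05 s, during which the arm holds its last target.

## Working session

There is one attempt and no reset: what is moved stays moved. The work goes in short steps, Python scripts to look and compute and a tool call to move; the robot and the scene stay as the last step left them, time stands still between calls to the robot, and variables do not carry over. Pictures are saved under pics/ and viewed, and the job is handed in when it is done.

Besides the shell and the picture viewer there is one more tool, called as a command line: name --argument value ..., lists and objects as JSON in quotes. apply_moves: Moves the arm, as the interface text tells. Its arguments: {"type":"object","properties":{"deltas":{"type":"string"},"grip_force":{"type":"number"}},"required":["deltas"]}

```bash
ls; mkdir -p pics; python3 - <<'E'
from bench import arm
import cv2,numpy as np
s=arm.sense();print(s)
for n in ["scene","side","wrist"]:
    im=arm.camera(n);cv2.imwrite(f"pics/{n}0.png",im[:,:,::-1]);
    c=arm.get_calibration(n);print(n,{k:np.round(np.array(v),3).tolist() for k,v in c.items()})
E
```

```text
pics
{'time': 0.0, 'qpos': array([ 1.12654491,  0.61587097, -0.01263606,  1.42492848,  0.00805944,
        1.10338197, -0.04045829]), 'qvel': array([-0.00101663, -0.00066808,  0.00054632, -0.00013938, -0.0012748 ,
        0.00026055,  0.00047195]), 'tau': array([-3.59363921e-04, -4.58930039e+01,  2.09078235e-01, -1.65744603e+01,
       -6.09744131e-02,  2.05582660e-02,  2.61750465e-04]), 'position': array([ 263.41096341, -593.35443714,  217.50261878]), 'orientation': array([-6.96891344e-04,  8.38364380e-01, -5.45108753e-01, -1.06180115e-03]), 'contact_force': array([-0.40716035,  0.05185332, -0.23395181]), 'wrist_torque': array([-0.00135414, -0.01528686,  0.01722583]), 'gripper_width': 92.54497815875102}
scene {'camera_matrix': [[411.248, 0.0, 275.391], [0.0, 411.248, 208.595], [0.0, 0.0, 1.0]], 'R': [[0.718, 0.696, -0.014], [0.564, -0.595, -0.573], [-0.407, 0.403, -0.82]], 't': [-369.209, -376.493, 1281.614]}
side {'camera_matrix': [[399.121, 0.0, 279.82], [0.0, 399.121, 212.315], [0.0, 0.0, 1.0]], 'R': [[-0.965, -0.26, 0.017], [-0.142, 0.473, -0.87], [0.218, -0.842, -0.493]], 't': [575.255, 164.644, 666.585]}
wrist {'camera_matrix': [[325.192, 0.0, 280.38], [0.0, 325.192, 209.826], [0.0, 0.0, 1.0]], 'mount': [[1.0, 0.001, -0.0, -0.617], [-0.001, 0.959, 0.282, -78.882], [0.001, -0.282, 0.959, -165.655], [0.0, 0.0, 0.0, 1.0]]}
```

View pics/scene0.png

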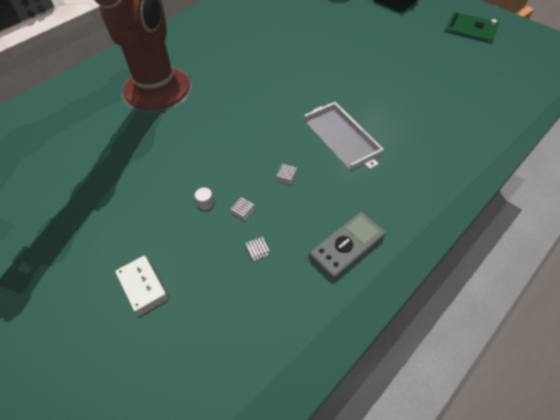

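View pics/side0.png

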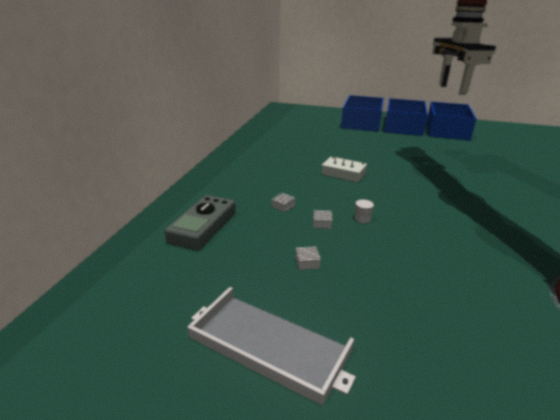

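View pics/wrist0.png

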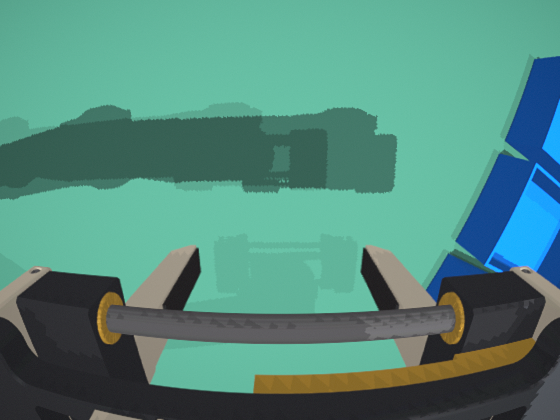

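The scene view shows the bay around (343,135) px, with sinks at (287,174), (243,208) and (258,249). The tin is at (204,198), the meter at (347,245) and the switch box at (141,284). The side view agrees, with the sink nearest the bay at (308,257). I'll measure positions next.

```bash
cat > h.py <<'E'
from bench import arm
import cv2,numpy as np
def ray(n,px):
    c=arm.get_calibration(n);K=np.array(c["camera_matrix"]);R=np.array(c["R"]);t=np.array(c["t"])
    d=R.T@np.linalg.inv(K)@np.array([px[0],px[1],1.]);return -R.T@t,d
def onz(n,px,z):
    o,d=ray(n,px);return (o+d*(z-o[2])/d[2])[:2]
def proj(n,X):
    c=arm.get_calibration(n);p=np.array(c["R"])@X+np.array(c["t"]);p=np.array(c["camera_matrix"])@p;return p[:2]/p[2]
def tri(p1,p2):
    o1,d1=ray("scene",p1);o2,d2=ray("side",p2)
    A=np.stack([d1,-d2],1);s=np.linalg.lstsq(A,o2-o1,rcond=None)[0]
    a=o1+d1*s[0];b=o2+d2*s[1];return (a+b)/2,np.linalg.norm(a-b)
E
python3 - <<'E'
from h import *
for n in ["scene","side"]: arm.camera(n)
H={"sink1_center":11,"tin":20,"switchbox":16,"meter":18,"bay":10}
for q in H:
  for n in ["scene","side"]:
    for r in arm.trace(q,n)[:4]:
      m=r["mask"];ys,xs=np.nonzero(m)
      if len(xs)==0: continue
      c=(xs.mean(),ys.mean())
      rect=cv2.minAreaRect(np.stack([xs,ys],1).astype(np.float32))
      cs,_=cv2.findContours(m.astype(np.uint8),cv2.RETR_EXTERNAL,cv2.CHAIN_APPROX_NONE)
      P=np.array([onz(n,p[0],H[q]) for p in max(cs,key=len)],np.float32)
      print(q,n,round(r["score"],2),np.round(c),len(xs),onz(n,c,H[q]).round(), [np.round(v).tolist() if i<2 else round(v,1) for i,v in enumerate(cv2.minAreaRect(P))])
print(arm.sense()["time"])
E
```

```text
sink1_center scene 0.67 [257. 249.] 388 [ 641. -190.] [[641.0, -190.0], [47.0, 52.0], 68.8]
sink1_center side 0.8 [283. 202.] 338 [ 639. -186.] [[638.0, -188.0], [74.0, 68.0], 63.7]
tin scene 0.57 [204. 198.] 311 [ 449. -184.] [[449.0, -184.0], [39.0, 66.0], 50.4]
tin side 0.78 [363. 211.] 375 [ 449. -183.] [[449.0, -185.0], [39.0, 108.0], 3.6]
switchbox scene 0.88 [141. 286.] 1777 [ 527. -426.] [[524.0, -425.0], [72.0, 127.0], 77.4]
switchbox scene 0.63 [242. 209.] 308 [ 538. -140.] [[538.0, -139.0], [46.0, 49.0], 10.1]
switchbox side 0.63 [343. 169.] 804 [ 524. -419.] [[526.0, -423.0], [142.0, 125.0], 84.0]
meter scene 0.66 [346. 246.] 2665 [784. -48.] [[783.0, -43.0], [183.0, 87.0], 85.0]
meter side 0.84 [200. 222.] 2328 [783. -34.] [[784.0, -48.0], [213.0, 106.0], 84.8]
bay scene 0.77 [344. 136.] 2713 [560. 226.] [[557.0, 228.0], [121.0, 261.0], 75.1]
bay side 0.71 [273. 347.] 9368 [541. 243.] [[548.0, 229.0], [124.0, 261.0], 74.6]
0.75
```

```bash
python3 - <<'E'
from h import *
a=arm.camera("scene");b=arm.camera("side")
cv2.imwrite("pics/sc1.png",cv2.resize(a[95:270,190:390],None,fx=4,fy=3.4,interpolation=2)[:,:,::-1][:600,:800])
cv2.imwrite("pics/sd1.png",cv2.resize(b[180:400,160:400],None,fx=3,fy=2.7,interpolation=2)[:,:,::-1][:600,:800])
E
```

```text
(no output)
```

View pics/sc1.png

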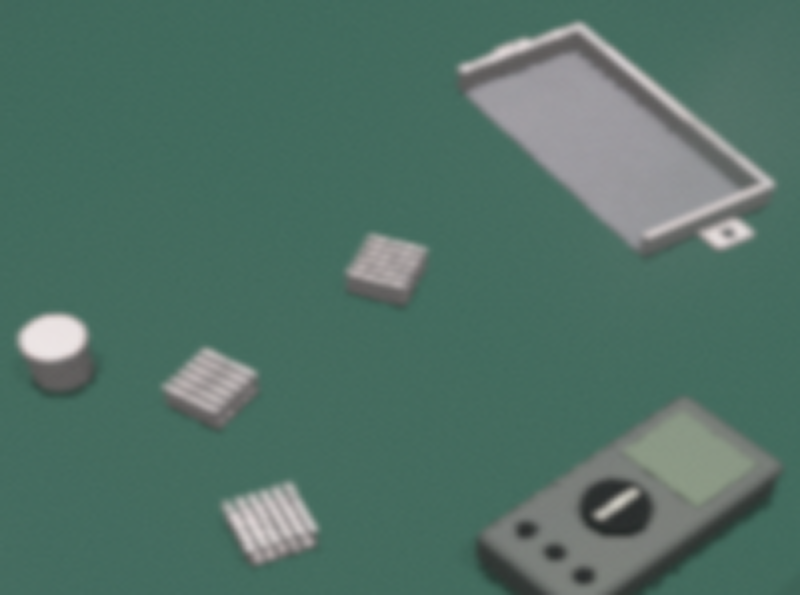

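View pics/sd1.png

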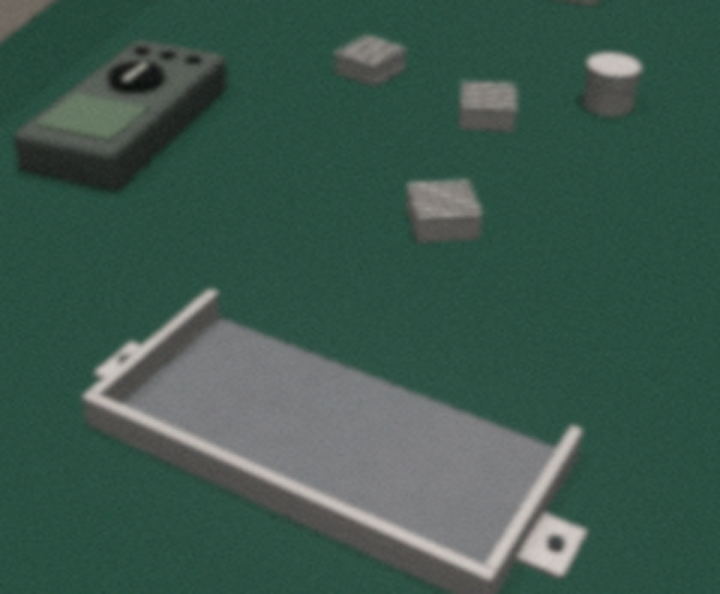

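```bash
cat >> h.py <<'E'
def greymask(im):
    hsv=cv2.cvtColor(im,cv2.COLOR_RGB2HSV).astype(int)
    d=im[:,:,1].astype(int)-im[:,:,0]
    return (d<14).astype(np.uint8)
from scipy.optimize import minimize
def sil(n,pts,S=4):
    P=np.array([proj(n,p) for p in pts]);return cv2.convexHull(((P*S+S/2)).astype(np.float32).round().astype(np.int32))
def fitbox(ims,x,y,th0s=(0,.4,.8,1.2),hx=20,h=22,names=("scene","side"),rad=24):
    best=None
    M={}
    for n in names:
        m=greymask(ims[n]);c=proj(n,np.array([x,y,11]));u,v=int(c[0])-rad,int(c[1])-rad
        M[n]=(u,v,cv2.resize(m[v:v+2*rad,u:u+2*rad],None,fx=4,fy=4,interpolation=cv2.INTER_NEAREST))
        nl,lab=cv2.connectedComponents(M[n][2]); 
        if nl>2:
            k=lab[rad*4,rad*4] or np.argmax(np.bincount(lab.ravel())[1:])+1
            M[n]=(u,v,(lab==k).astype(np.uint8))
    def cost(p):
        c,s=np.cos(p[2]),np.sin(p[2]);pts=[(p[0]+c*a-s*b,p[1]+s*a+c*b,z) for a in(-hx,hx) for b in(-hx,hx) for z in(0,h)]
        e=0
        for n in names:
            u,v,m=M[n];r=np.zeros_like(m);hu=sil(n,pts)-np.array([4*u,4*v]);cv2.fillConvexPoly(r,hu,1);e+=1-(r&m).sum()/max(1,(r|m).sum())
        return e
    for t in th0s:
        r=minimize(cost,[x,y,t],method="Nelder-Mead",options=dict(initial_simplex=[[x,y,t],[x+8,y,t],[x,y+8,t],[x,y,t+.3]],maxiter=150))
        if best is None or r.fun<best.fun: best=r
    return best.x.round(2),round(best.fun,3)
E
python3 - <<'E'
from h import *
ims={n:arm.camera(n) for n in("scene","side")}
for g in [(287,174),(243,208),(258,249)]:
    x,y=onz("scene",g,15); print(fitbox(ims,x,y))
sc=lambda u,v:((u/4+190-.4),(v/3.4+95-.4)); sd=lambda u,v:(u/3+160-.4,v/2.7+180-.4)
for a,b in [((775,183),(85,398)),((580,25),(490,575)),((645,238),(212,293)),((460,68),(578,430))]:
    p,e=tri(sc(*a),sd(*b));print(p.round(1),e.round(1))
E
```

```text
Traceback (most recent call last):
  File "h.py", line 38, in fitbox
    r=minimize(cost,[x,y,t],method="Nelder-Mead",options=dict(initial_simplex=[[x,y,t],[x+8,y,t],[x,y+8,t],[x,y,t+.3]],maxiter=150))
  File "h.py", line 35, in cost
    u,v,m=M[n];r=np.zeros_like(m);hu=sil(n,pts)-np.array([4*u,4*v]);cv2.fillConvexPoly(r,hu,1);e+=1-(r&m).sum()/max(1,(r|m).sum())
                                     ~~~^^^^^^^
  File "h.py", line 20, in sil
    P=np.array([proj(n,p) for p in pts]);return cv2.convexHull(((P*S+S/2)).astype(np.float32).round().astype(np.int32))
                ~~~~^^^^^
  File "h.py", line 9, in proj
    c=arm.get_calibration(n);p=np.array(c["R"])@X+np.array(c["t"]);p=np.array(c["camera_matrix"])@p;return p[:2]/p[2]
ValueError: time passes only in moves, steps and waits
```

```bash
sed -i '2a CAL={n:arm.get_calibration(n) for n in ("scene","side","wrist")}' h.py; sed -i 's/c=arm.get_calibration(n)/c=CAL[n]/' h.py
sed -i 's/K=np.array/K=np.array/' h.py
python3 - <<'E'
from h import *
ims={n:arm.camera(n) for n in("scene","side")}
for g in [(287,174),(243,208),(258,249)]:
    x,y=onz("scene",g,15); print(fitbox(ims,x,y))
sc=lambda u,v:((u/4+190-.4),(v/3.4+95-.4)); sd=lambda u,v:(u/3+160-.4,v/2.7+180-.4)
for a,b in [((775,183),(85,398)),((580,25),(490,575)),((645,238),(212,293)),((460,68),(578,430))]:
    p,e=tri(sc(*a),sd(*b));print(p.round(1),e.round(1))
print(arm.sense()["time"])
E
```

```text
(array([5.3708e+02, 1.6560e+01, 3.8000e-01]), np.float64(0.113))
(array([ 5.3497e+02, -1.3659e+02,  1.4000e-01]), np.float64(0.123))
(array([ 639.69, -190.01,    1.19]), np.float64(0.147))
[669.8 251.4  21.1] 0.9
[458.5 305.7  21.2] 0.9
[642.  149.6  18.9] 0.5
[431.4 206.3  20.8] 1.5
1.05
```

```bash
cat > p.py <<'E'
from h import *
# heading = world angle of tool -y
def pose():
    s=arm.sense();w,x,y,z=s["orientation"]
    # tool y axis in world
    ty=np.array([2*(x*y-w*z),1-2*(x*x+z*z)])
    return np.array(s["position"]),np.arctan2(-ty[1],-ty[0]),s
def rows(path,p=None,h=None,jaw=0):
    """path: list of (x,y,z,heading,n)"""
    if p is None:p,h,_=pose()
    p=np.array(p,float);out=[]
    for X,Y,Z,H,n in path:
        dp=(np.array([X,Y,Z])-p)/n;dh=((H-h+np.pi)%(2*np.pi)-np.pi)/n
        for i in range(n):
            f=np.array([np.cos(h),np.sin(h)]) # -y tool
            ty=-f; tx=np.array([-ty[1],ty[0]])*-1  # x = y cross z, z down
            tx=np.array([-ty[1],ty[0]])
            # right handed: x=y×z, z=(0,0,-1): (ty_y*-1, ty_x)
            tx=np.array([-ty[1],ty[0]])
            out.append("%.1f %.1f %.1f %.3f %g"%(dp[:2]@tx,dp[:2]@ty,-dp[2],-dh,jaw));p=p+dp;h+=dh
    for i in range(0,len(out),8):print("; ".join(out[i:i+8]))
def st():
    p,h,s=pose();print("t %.2f"%s["time"],"TCP",p.round(1),"head %.3f"%h,"F",s["contact_force"].round(1),"w %.1f"%s["gripper_width"],"q",np.round(s["qpos"],2))
E
python3 - <<'E'
from p import *
st(); rows([(552,-21,120,1.951,16)])
E
```

```text
t 1.05 TCP [ 263.7 -594.   218.6] head 0.418 F [ 0.6 -0.4 -0.9] w 92.9 q [ 1.13  0.61 -0.01  1.42  0.01  1.1  -0.04]
-25.4 -31.0 6.2 -0.096 0; -22.3 -33.3 6.2 -0.096 0; -19.1 -35.3 6.2 -0.096 0; -15.6 -36.9 6.2 -0.096 0; -12.0 -38.3 6.2 -0.096 0; -8.3 -39.2 6.2 -0.096 0; -4.5 -39.8 6.2 -0.096 0; -0.6 -40.1 6.2 -0.096 0
3.2 -40.0 6.2 -0.096 0; 7.0 -39.5 6.2 -0.096 0; 10.7 -38.6 6.2 -0.096 0; 14.4 -37.4 6.2 -0.096 0; 17.9 -35.9 6.2 -0.096 0; 21.3 -34.0 6.2 -0.096 0; 24.4 -31.8 6.2 -0.096 0; 27.3 -29.3 6.2 -0.096 0
```

apply_moves --deltas "-25 -31 4 -0.096 0; -22 -33 4 -0.096 0; -19 -35 4 -0.096 0; -16 -37 4 -0.096 0; -12 -38 4 -0.096 0; -8 -39 4 -0.096 0; -4 -40 4 -0.096 0; -1 -40 4 -0.096 0" --grip_force 30

```text
time: 1.85
position: [405.6, -306.6, 184.8]
orientation: [0.005, 0.983, -0.184, 0.001]
contact_force: [0.9, -0.1, -1.0]
gripper_width: 33.7
```

```bash
python3 -c "
from p import *
st(); rows([(552,-21,120,1.951,9)])"
```

```text
t 1.85 TCP [ 405.6 -306.6  184.8] head 1.201 F [ 0.9 -0.1 -1. ] w 33.7 q [ 0.77  0.44 -0.25  1.87  0.15  0.84  0.08]
3.7 -35.5 7.2 -0.083 0; 6.6 -35.0 7.2 -0.083 0; 9.5 -34.4 7.2 -0.083 0; 12.4 -33.4 7.2 -0.083 0; 15.1 -32.3 7.2 -0.083 0; 17.7 -30.9 7.2 -0.083 0; 20.3 -29.4 7.2 -0.083 0; 22.6 -27.6 7.2 -0.083 0
24.8 -25.6 7.2 -0.083 0
```

apply_moves --deltas "4 -36 7 -0.09 0; 7 -35 7 -0.09 0; 10 -34 7 -0.09 0; 13 -33 7 -0.09 0; 16 -32 7 -0.09 0; 19 -30 7 -0.09 0; 22 -29 7 -0.09 0; 24 -26 7 -0.09 0"

```text
time: 2.65
position: [541.0, -41.9, 127.1]
orientation: [0.008, 0.982, 0.189, 0.003]
contact_force: [0.1, -0.3, -0.5]
gripper_width: 0.5
```

```bash
python3 -c "
from p import *
st(); rows([(552,-21,120,1.951,3),(552,-21,7,1.951,5)])
cv2.imwrite('pics/w1.png',arm.camera('wrist')[:,:,::-1])"
```

```text
t 2.65 TCP [541.  -41.9 127.1] head 1.950 F [ 0.1 -0.3 -0.5] w 0.5 q [ 0.3   0.59 -0.42  1.85  0.35  0.77  0.07]
6.0 -5.1 2.4 -0.000 0; 6.0 -5.1 2.4 -0.000 0; 6.0 -5.1 2.4 -0.000 0; -0.0 -0.0 22.6 -0.000 0; -0.0 -0.0 22.6 -0.000 0; -0.0 -0.0 22.6 -0.000 0; -0.0 -0.0 22.6 -0.000 0; -0.0 -0.0 22.6 -0.000 0
```

View pics/w1.png

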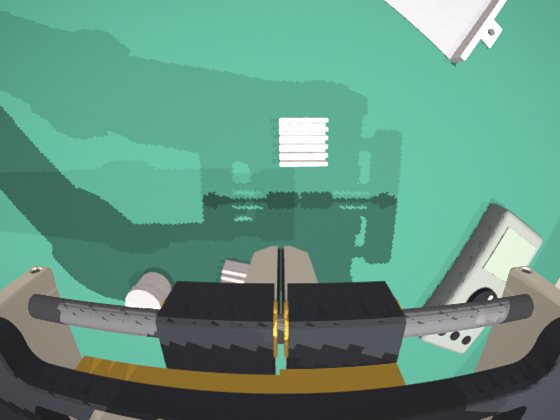

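The wrist view shows sink3 at (303,142), square to the tool and slightly right of centre. The fingers are shut.

apply_moves --deltas "6 -5 2 0 0; 6 -5 2 0 0; 6 -5 2 0 0; 0 0 26 0 0; 0 0 26 0 0; 0 0 26 0 0; 0 0 20 0 0; 0 0 12 0 0"

```text
time: 3.5
position: [561.4, -15.6, 9.7]
orientation: [0.007, 0.982, 0.19, 0.01]
contact_force: [0.4, -0.7, 0.4]
gripper_width: 0.4
```

```bash
python3 -c "
from p import *
st(); 
cv2.imwrite('pics/w2.png',arm.camera('wrist')[:,:,::-1])"
```

```text
t 3.50 TCP [561.4 -15.6   9.7] head 1.953 F [ 0.4 -0.7  0.4] w 0.4 q [ 0.18  0.78 -0.31  1.88  0.46  0.53 -0.06]
```

View pics/w2.png

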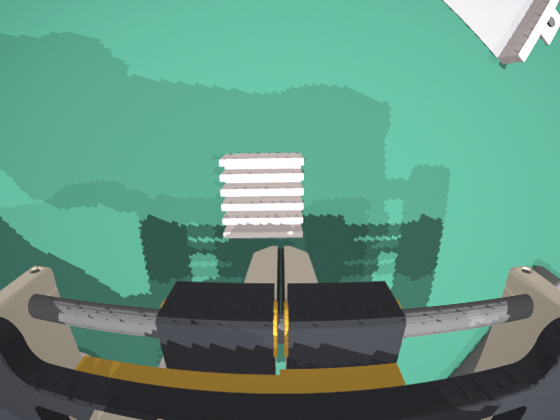

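```bash
cat >> p.py <<'E'
TB=-0.257;CB=np.array([549.7,225.4])
RB=np.array([[np.cos(TB),-np.sin(TB)],[np.sin(TB),np.cos(TB)]])
tobay=lambda xy:RB.T@(np.asarray(xy)[:2]-CB)
toworld=lambda b:CB+RB@np.asarray(b)
OFF=28
def straight_arc(c,h,goal,hg,step,kmax=1/150.):
    """sink centre path (world): heading h -> hg, from c to goal; sampled; returns list of (x,y,h)"""
    f=lambda a:np.array([np.cos(a),np.sin(a)])
    # straight L, arc R, straight M (M>=0) along hg
    dh=hg-h
    n=np.array([-np.sin(h),np.cos(h)])
    # solve for L,R with M=0
    a=np.abs(dh)
    A=np.stack([f(h),(f(h)*np.sin(a)+np.sign(dh)*n*(1-np.cos(a)))],1)
    L,R=np.linalg.solve(A,np.array(goal)-c);print("L %.0f R %.0f"%(L,R))
    out=[];k=0
    T=L+R*a;m=int(np.ceil(T/step))
    for i in range(1,m+1):
        s=T*i/m
        if s<L:p=c+f(h)*s;q=h
        else:
            b=(s-L)/R;p=c+f(h)*L+R*(f(h)*np.sin(b)+np.sign(dh)*n*(1-np.cos(b)));q=h+np.sign(dh)*b
        out.append((*(p-OFF*f(q)),q))
    return out
E
python3 -c "
from p import *
print(tobay([537.1,16.6]),tobay([535,-136.6]),tobay([639.7,-190]))
c=np.array([537.1,16.6]);P=straight_arc(c,1.953,toworld((-62,22)),np.pi/2+TB,8)
st();print(P[0]);rows([(*(c-36*np.array([np.cos(1.953),np.sin(1.953)])),8,1.953,2)])
for i in range(0,len(P),8):
  print(P[min(i+7,len(P)-1)])
rows([(x,y,8,h,1) for x,y,h in P],p=[P[0][0],P[0][1],8],h=1.953)"
```

```text
[  40.88665535 -205.14502532] [  77.79603707 -353.84723627] [ 192.6305856 -378.8807431]
L 84 R 268
t 3.55 TCP [560.4 -15.8   8.3] head 1.953 F [-0.3 -0.9 -0.9] w 0.3 q [ 0.18  0.78 -0.31  1.89  0.46  0.53 -0.06]
(np.float64(544.5696764948162), np.float64(-1.9826621965719688), 1.953)
-4.8 -1.4 0.2 -0.000 0; -4.8 -1.4 0.2 -0.000 0
(np.float64(523.7560680198461), np.float64(49.796321223993274), 1.953)
(np.float64(498.9902748288339), np.float64(108.7710261750622), np.float64(1.7895704169417501))
(np.float64(486.03678439046575), np.float64(171.41953828189486), np.float64(1.5516833718683234))
(np.float64(488.2111926906661), np.float64(235.356233006293), np.float64(1.3137963267948964))
0.0 0.0 -0.0 -0.000 0; 0.0 -8.0 -0.0 -0.000 0; -0.0 -8.0 -0.0 -0.000 0; -0.0 -8.0 -0.0 -0.000 0; -0.0 -8.0 -0.0 -0.000 0; 0.0 -8.0 -0.0 -0.000 0; -0.0 -8.0 -0.0 -0.000 0; -0.0 -8.0 -0.0 -0.000 0
0.0 -8.0 -0.0 -0.000 0; -0.0 -8.0 -0.0 -0.000 0; -0.4 -8.0 -0.0 0.015 0; -0.7 -8.0 -0.0 0.030 0; -0.7 -8.0 -0.0 0.030 0; -0.7 -8.0 -0.0 0.030 0; -0.7 -8.0 -0.0 0.030 0; -0.7 -8.0 -0.0 0.030 0
-0.7 -8.0 -0.0 0.030 0; -0.7 -8.0 -0.0 0.030 0; -0.7 -8.0 -0.0 0.030 0; -0.7 -8.0 -0.0 0.030 0; -0.7 -8.0 -0.0 0.030 0; -0.7 -8.0 -0.0 0.030 0; -0.7 -8.0 -0.0 0.030 0; -0.7 -8.0 -0.0 0.030 0
-0.7 -8.0 -0.0 0.030 0; -0.7 -8.0 -0.0 0.030 0; -0.7 -8.0 -0.0 0.030 0; -0.7 -8.0 -0.0 0.030 0; -0.7 -8.0 -0.0 0.030 0; -0.7 -8.0 -0.0 0.030 0; -0.7 -8.0 -0.0 0.030 0; -0.7 -8.0 -0.0 0.030 0
```

apply_moves --deltas "-5 0 0 0 0; -4 0 1 0 0; 0 0 1 0 0"

```text
time: 3.85
position: [552.3, -20.5, 7.4]
orientation: [0.008, 0.982, 0.189, 0.009]
contact_force: [0.5, -0.8, 0.5]
gripper_width: 0.6
```

```bash
python3 -c "
from p import *
st(); 
cv2.imwrite('pics/w3.png',arm.camera('wrist')[:,:,::-1])"
```

```text
t 3.85 TCP [552.3 -20.5   7.4] head 1.950 F [ 0.5 -0.8  0.5] w 0.6 q [ 0.18  0.77 -0.3   1.91  0.47  0.51 -0.07]
```

View pics/w3.png

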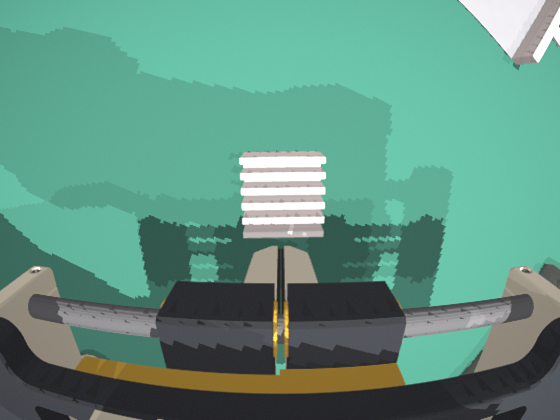

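The sink is now centred on the fingers (283 against 281 px), so I start pushing.

apply_moves --deltas "0 -8 0 0 0; 0 -8 0 0 0; 0 -8 0 0 0; 0 -8 0 0 0; 0 -8 0 0 0; 0 -8 0 0 0; 0 -8 0 0 0; 0 -8 0 0 0"

```text
time: 4.7
position: [528.7, 44.7, 8.2]
orientation: [0.008, 0.982, 0.189, 0.012]
contact_force: [-0.4, -1.3, 0.7]
gripper_width: 0.2
```

```bash
cat > chk.py <<'E'
import sys
from p import *
st();cv2.imwrite('pics/%s.png'%sys.argv[1],arm.camera('wrist')[:,:,::-1])
E
python3 chk.py w4
```

```text
t 4.70 TCP [528.7  44.7   8.2] head 1.951 F [-0.4 -1.3  0.7] w 0.2 q [ 0.04  0.75 -0.27  1.98  0.46  0.46 -0.19]
```

View pics/w4.png

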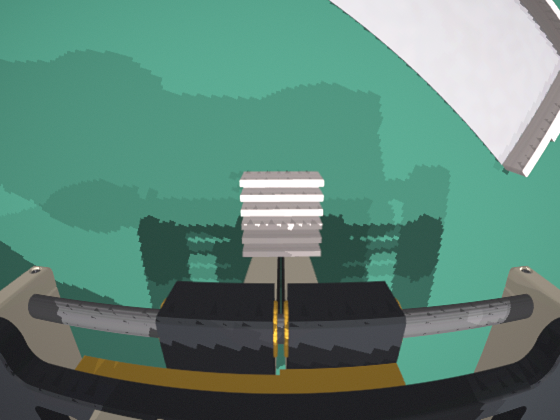

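It is pushing squarely, with the sink flush on the fingers at (281,215).

```bash
cat > arcp.py <<'E'
import sys
from p import *
gx,gy=map(float,sys.argv[1:3]);hg=float(sys.argv[3]) if len(sys.argv)>3 else 0
step=float(sys.argv[4]) if len(sys.argv)>4 else 8
p,h,_=pose();st()
c=p[:2]+OFF*np.array([np.cos(h),np.sin(h)]);print("sink est bay",tobay(c).round(1),"rel head %.3f"%(h-np.pi/2-TB))
P=straight_arc(c,h,toworld((gx,gy)),np.pi/2+TB+hg,step)
rows([(x,y,7.5,hh,1) for x,y,hh in P],p=[*p[:2],7.5])
E
python3 arcp.py -62 22
```

```text
t 4.75 TCP [528.   46.9   8.2] head 1.953 F [-0.7  0.3 -0.2] w 0.5 q [ 0.04  0.75 -0.27  1.98  0.46  0.45 -0.19]
sink est bay [   7.7 -155.7] rel head 0.640
L 33 R 254Traceback (most recent call last):
  File "arcp.py", line 8, in <module>
    rows([(x,y,7.5,hh,1) for x,y,hh in P],p=[*p[:2],7.5])
    ~~~~^^^^^^^^^^^^^^^^^^^^^^^^^^^^^^^^^^^^^^^^^^^^^^^^^
  File "p.py", line 13, in rows
    dp=(np.array([X,Y,Z])-p)/n;dh=((H-h+np.pi)%(2*np.pi)-np.pi)/n
                                    ~^~
TypeError: unsupported operand type(s) for -: 'float' and 'NoneType'
```

apply_moves --deltas "0 -8 0 0 0; 0 -8 0 0 0; 0 -8 0 0 0; 0 -8 0 0.01 0; -0.8 -8 0 0.032 0; -0.8 -8 0 0.032 0; -0.8 -8 0 0.032 0; -0.8 -8 0 0.032 0"

```text
time: 5.55
position: [501.5, 109.1, 7.0]
orientation: [0.007, 0.993, 0.117, 0.012]
contact_force: [-0.3, -0.9, 0.7]
gripper_width: 0.8
```

```bash
sed -i 's/p=\[\*p\[:2\],7.5\]/p=[*p[:2],7.5],h=h/' arcp.py; python3 chk.py w5;python3 arcp.py -62 22
```

```text
t 5.55 TCP [501.5 109.1   7. ] head 1.806 F [-0.3 -0.9  0.7] w 0.8 q [-0.14  0.73 -0.2   2.02  0.39  0.4  -0.41]
t 5.60 TCP [500.8 111.4   7. ] head 1.808 F [0.4 0.4 0.3] w 0.5 q [-0.14  0.73 -0.2   2.03  0.39  0.4  -0.41]
sink est bay [-31.6 -98. ] rel head 0.494
L 1 R 252
-0.7 -7.8 -0.0 0.029 0; -0.7 -7.8 -0.0 0.031 0; -0.7 -7.8 -0.0 0.031 0; -0.7 -7.8 -0.0 0.031 0; -0.7 -7.8 -0.0 0.031 0; -0.7 -7.8 -0.0 0.031 0; -0.7 -7.8 -0.0 0.031 0; -0.7 -7.8 -0.0 0.031 0
-0.7 -7.8 -0.0 0.031 0; -0.7 -7.8 -0.0 0.031 0; -0.7 -7.8 -0.0 0.031 0; -0.7 -7.8 -0.0 0.031 0; -0.7 -7.8 -0.0 0.031 0; -0.7 -7.8 -0.0 0.031 0; -0.7 -7.8 -0.0 0.031 0; -0.7 -7.8 -0.0 0.031 0
```

View pics/w5.png

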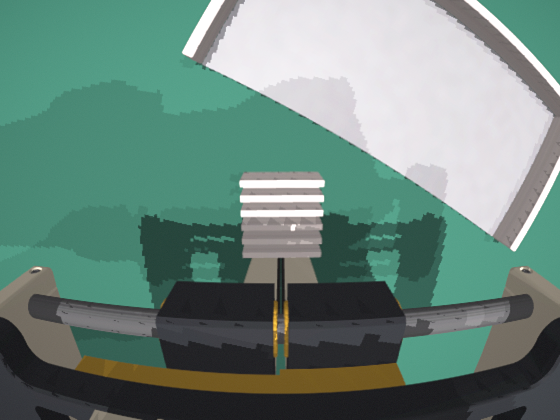

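Still flush, with the bay's left wall end ahead at (190,55).

apply_moves --deltas "-0.7 -8 0 0.031 0; -0.7 -8 0 0.031 0; -0.7 -8 0 0.031 0; -0.7 -8 0 0.031 0; -0.7 -8 0 0.031 0; -0.7 -8 0 0.031 0; -0.7 -8 0 0.031 0; -0.7 -8 0 0.031 0"

```text
time: 6.4
position: [484.9, 175.2, 5.7]
orientation: [0.006, 1.0, -0.01, 0.012]
contact_force: [-0.3, -0.7, 0.4]
gripper_width: 0.7
```

```bash
python3 chk.py w6;python3 arcp.py -62 22
```

```text
t 6.40 TCP [484.9 175.2   5.7] head 1.550 F [-0.3 -0.7  0.4] w 0.7 q [-0.32  0.73 -0.12  2.02  0.26  0.4  -0.67]
t 6.45 TCP [484.8 177.5   5.7] head 1.551 F [-0.6  1.2  0.6] w 0.6 q [-0.32  0.73 -0.12  2.01  0.26  0.4  -0.67]
sink est bay [-57.2 -35.6] rel head 0.238
L -18 R 318
-1.2 -7.3 -0.0 0.078 0; -0.6 -7.2 -0.0 0.023 0; -0.6 -7.2 -0.0 0.023 0; -0.6 -7.2 -0.0 0.023 0; -0.6 -7.2 -0.0 0.023 0; -0.6 -7.2 -0.0 0.023 0; -0.6 -7.2 -0.0 0.023 0; -0.6 -7.2 -0.0 0.023 0
```

View pics/w6.png

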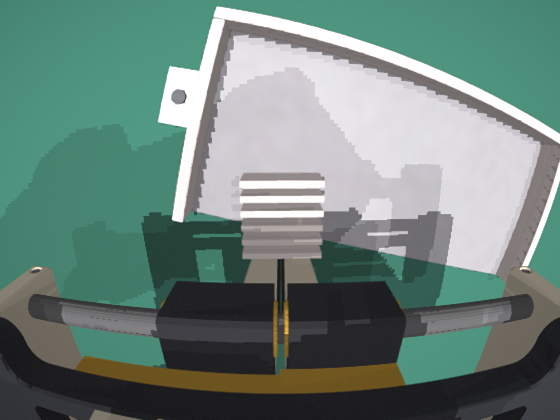

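apply_moves --deltas "-0.8 -7 -0.3 0.034 0; -0.7 -7 -0.3 0.034 0; -0.7 -7 -0.3 0.034 0; -0.7 -7 -0.3 0.034 0; -0.7 -7 0 0.034 0; -0.6 -6 0 0.03 0; -0.6 -5 0 0.02 0; -0.5 -3 0 0.02 0"

```text
time: 7.25
position: [483.2, 227.2, 5.5]
orientation: [0.005, 0.991, -0.132, 0.011]
contact_force: [0.3, -0.7, 1.5]
gripper_width: 0.4
```

```bash
python3 chk.py w7;python3 arcp.py -62 22
```

```text
t 7.25 TCP [483.2 227.2   5.5] head 1.305 F [ 0.3 -0.7  1.5] w 0.4 q [-0.46  0.74 -0.06  1.96  0.14  0.43 -0.89]
t 7.30 TCP [483.2 228.    5.5] head 1.305 F [-0.1  0.3 -0.5] w 0.8 q [-0.46  0.74 -0.06  1.96  0.14  0.43 -0.89]
sink est bay [-64.7  13.6] rel head -0.008
L 644 R -75988
0.0 -4.2 -0.0 -0.000 0; -0.0 -4.2 -0.0 -0.000 0
```

View pics/w7.png

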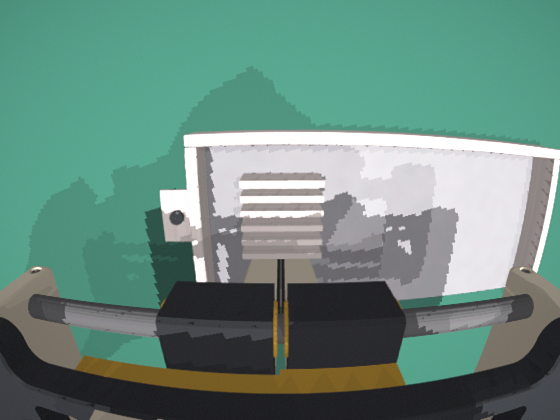

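Sink3 is inside at (281,215), square and about 15 mm short of the back wall. I'll nudge it a little further, then back off and lift.

apply_moves --deltas "0 -4 0 0 0; 0 -3 0 0 0; 0 -1 0 0 0; 0 5 0 0 0; 0 12 0 0 0; 0 15 0 0 0; 0 15 -10 0 0; 0 15 -20 0 0"

```text
time: 8.1
position: [465.8, 171.8, 34.9]
orientation: [0.006, 0.991, -0.132, 0.009]
contact_force: [0.9, -0.7, 0.1]
gripper_width: 0.2
```

```bash
python3 - <<'E'
from p import *
st()
ims={n:arm.camera(n) for n in("scene","side")}
for g in [(535,-136.6),(639.7,-190)]:
    r=fitbox(ims,*g);print(r,tobay(r[0][:2]))
cv2.imwrite("pics/sc2.png",cv2.resize(ims["scene"][95:270,190:390],None,fx=4,fy=3.4,interpolation=2)[:,:,::-1])
E
```

```text
t 8.10 TCP [465.8 171.8  34.9] head 1.307 F [ 0.9 -0.7  0.1] w 0.2 q [-0.36  0.66 -0.07  2.05  0.15  0.43 -0.82]
(array([ 534.67, -136.54,    1.76]), np.float64(0.874)) [  77.46162449 -353.87308633]
(array([ 6.3960e+02, -1.8991e+02, -3.8000e-01]), np.float64(0.16)) [ 192.51099369 -378.819117  ]
```

View pics/sc2.png

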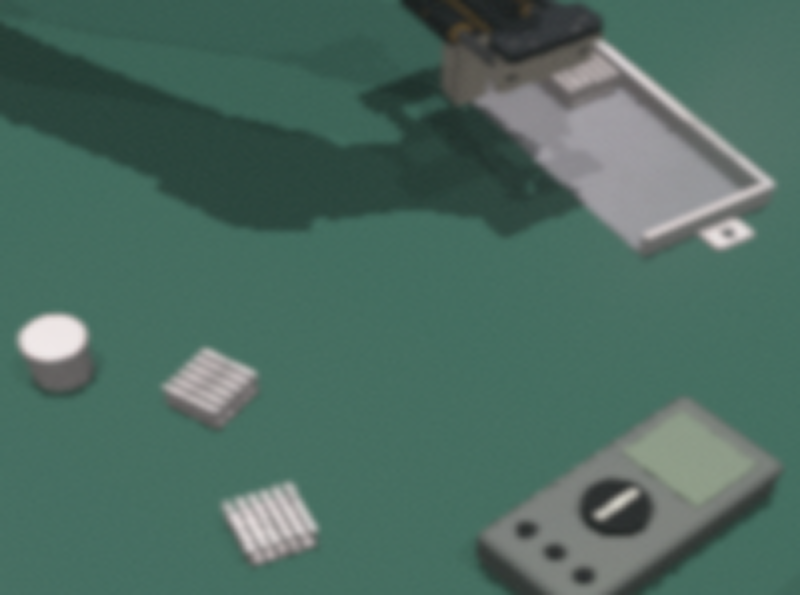

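```bash
python3 - <<'E'
from p import *
st(); rows([(480,130,90,1.4,2),(541,-183,90,1.711,9)])
E
```

```text
t 8.20 TCP [467.6 170.4  37.1] head 1.303 F [ 0.3 -0.3  0.4] w 0.6 q [-0.36  0.65 -0.07  2.05  0.15  0.43 -0.82]
11.3 17.8 -26.4 -0.049 0; 10.5 18.4 -26.4 -0.049 0; 12.6 33.1 -0.0 -0.035 0; 11.4 33.5 -0.0 -0.035 0; 10.3 33.9 -0.0 -0.035 0; 9.1 34.2 -0.0 -0.035 0; 7.9 34.5 -0.0 -0.035 0; 6.7 34.8 -0.0 -0.035 0
5.5 35.0 -0.0 -0.035 0; 4.3 35.2 -0.0 -0.035 0; 3.1 35.3 -0.0 -0.035 0
```

apply_moves --deltas "11 18 -26 -0.05 0; 10 20 -26 -0.05 0; 12 33 0 -0.035 0; 11 34 0 -0.035 0; 10 34 0 -0.035 0; 9 34 0 -0.035 0; 8 34 0 -0.035 0; 7 35 0 -0.035 0"

```text
time: 9.0
position: [523.2, -80.8, 96.4]
orientation: [0.004, 0.999, 0.034, 0.014]
contact_force: [0.3, 0.4, 1.5]
gripper_width: 0.8
```

```bash
python3 - <<'E'
from p import *
st(); rows([(541,-183,80,1.711,4)])
E
```

```text
t 9.00 TCP [523.2 -80.8  96.4] head 1.638 F [0.3 0.4 1.5] w 0.8 q [ 0.29  0.59 -0.27  1.93  0.26  0.62 -0.08]
2.7 25.8 4.1 -0.018 0; 2.2 25.8 4.1 -0.018 0; 1.8 25.9 4.1 -0.018 0; 1.3 25.9 4.1 -0.018 0
```

apply_moves --deltas "3 26 4 -0.02 0; 2 26 4 -0.02 0; 2 24 4 -0.015 0; 1 14 4 -0.01 0; 0 4 10 0 0; 0 0 20 0 0; 0 0 15 0 0"

```text
time: 9.7
position: [543.1, -187.7, 35.0]
orientation: [0.006, 0.998, 0.06, 0.018]
contact_force: [0.0, 0.4, -0.5]
gripper_width: 0.6
```

```bash
python3 chk.py w8
```

```text
t 9.70 TCP [ 543.1 -187.7   35. ] head 1.691 F [ 0.   0.4 -0.5] w 0.6 q [ 0.46  0.74 -0.26  1.85  0.33  0.56  0.11]
```

View pics/w8.png

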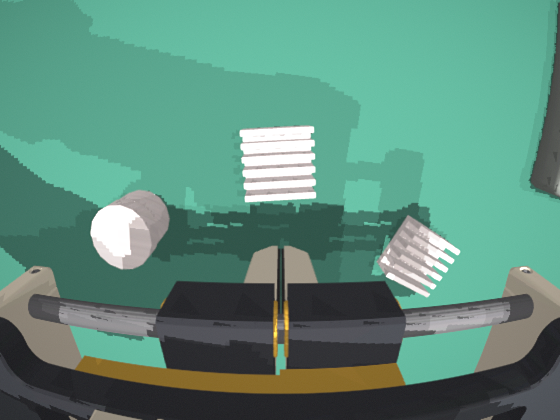

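SinkA is ahead at (279,163), rotated about 0.07 rad relative to the tool. The tin (130,230) and sinkB (420,258) are clear on either side. I'll turn to align and descend.

apply_moves --deltas "1 0 7 -0.035 0; 1 0 7 -0.035 0; 0 0 7 0 0; 0 0 6 0 0; 0 0 1 0 0"

```text
time: 10.25
position: [545.0, -184.0, 2.6]
orientation: [0.005, 0.995, 0.1, 0.016]
contact_force: [0.3, -0.0, 0.3]
gripper_width: 0.6
```

```bash
python3 chk.py w9; python3 arcp.py 0 22
```

```text
t 10.25 TCP [ 545.  -184.     2.6] head 1.771 F [ 0.3 -0.   0.3] w 0.6 q [ 0.45  0.79 -0.25  1.86  0.37  0.5   0.15]
t 10.30 TCP [ 545.1 -184.     2.8] head 1.771 F [ 0.8 -0.5 -0.1] w 0.8 q [ 0.45  0.79 -0.25  1.86  0.37  0.5   0.15]
sink est bay [  87.2 -372. ] rel head 0.457
L -19 R 931
-0.4 -8.0 -0.0 0.029 0; -0.2 -8.0 -0.0 0.009 0; -0.2 -8.0 -0.0 0.009 0; -0.2 -8.0 -0.0 0.009 0; -0.2 -8.0 -0.0 0.009 0; -0.2 -8.0 -0.0 0.009 0; -0.2 -8.0 -0.0 0.009 0; -0.2 -8.0 -0.0 0.009 0
-0.2 -8.0 -0.0 0.009 0; -0.2 -8.0 -0.0 0.009 0; -0.2 -8.0 -0.0 0.009 0; -0.2 -8.0 -0.0 0.009 0; -0.2 -8.0 -0.0 0.009 0; -0.2 -8.0 -0.0 0.009 0; -0.2 -8.0 -0.0 0.009 0; -0.2 -8.0 -0.0 0.009 0
-0.2 -8.0 -0.0 0.009 0; -0.2 -8.0 -0.0 0.009 0; -0.2 -8.0 -0.0 0.009 0; -0.2 -8.0 -0.0 0.009 0; -0.2 -8.0 -0.0 0.009 0; -0.2 -8.0 -0.0 0.009 0; -0.2 -8.0 -0.0 0.009 0; -0.2 -8.0 -0.0 0.009 0
-0.2 -8.0 -0.0 0.009 0; -0.2 -8.0 -0.0 0.009 0; -0.2 -8.0 -0.0 0.009 0; -0.2 -8.0 -0.0 0.009 0; -0.2 -8.0 -0.0 0.009 0; -0.2 -8.0 -0.0 0.009 0; -0.2 -8.0 -0.0 0.009 0; -0.2 -8.0 -0.0 0.009 0
-0.2 -8.0 -0.0 0.009 0; -0.2 -8.0 -0.0 0.009 0; -0.2 -8.0 -0.0 0.009 0; -0.2 -8.0 -0.0 0.009 0; -0.2 -8.0 -0.0 0.009 0; -0.2 -8.0 -0.0 0.009 0; -0.2 -8.0 -0.0 0.009 0; -0.2 -8.0 -0.0 0.009 0
-0.2 -8.0 -0.0 0.009 0; -0.2 -8.0 -0.0 0.009 0; -0.2 -8.0 -0.0 0.009 0; -0.2 -8.0 -0.0 0.009 0; -0.2 -8.0 -0.0 0.009 0; -0.2 -8.0 -0.0 0.009 0; -0.2 -8.0 -0.0 0.009 0; -0.2 -8.0 -0.0 0.009 0
-0.2 -8.0 -0.0 0.009 0; -0.2 -8.0 -0.0 0.009 0; -0.2 -8.0 -0.0 0.009 0
```

View pics/w9.png

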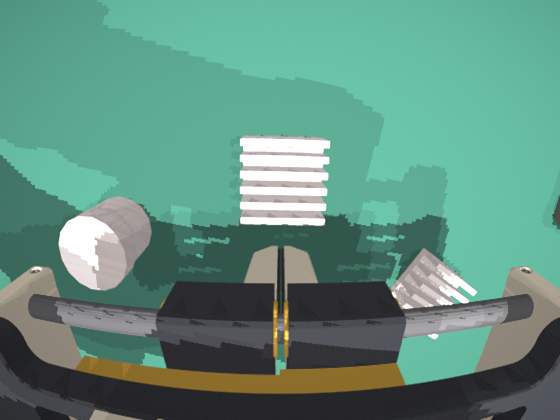

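Well aligned, with the sink at (283,180).

apply_moves --deltas "0.5 -8 -2 0 0; 0.5 -8 -2 0 0; 0 -8 0 0 0; 0 -8 0 0 0; 0 -8 0 0 0; 0 -8 0 0 0; 0 -8 0 0 0; 0 -8 0 0 0"

```text
time: 11.1
position: [533.4, -116.1, 7.9]
orientation: [0.006, 0.995, 0.1, 0.018]
contact_force: [0.6, -1.4, -0.3]
gripper_width: 0.6
```

```bash
python3 chk.py w10; python3 arcp.py 0 22 |cut -c1-150
```

```text
t 11.10 TCP [ 533.4 -116.1    7.9] head 1.771 F [ 0.6 -1.4 -0.3] w 0.6 q [ 0.32  0.75 -0.22  1.95  0.36  0.44  0.03]
t 11.15 TCP [ 533.1 -113.8    7.9] head 1.774 F [-0.8  1.1  0.7] w 0.3 q [ 0.32  0.75 -0.22  1.95  0.36  0.44  0.03]
sink est bay [  57.7 -307.2] rel head 0.460
L -83 R 909
1.7 -8.0 -0.0 0.100 0; -0.2 -8.0 -0.0 0.009 0; -0.2 -8.0 -0.0 0.009 0; -0.2 -8.0 -0.0 0.009 0; -0.2 -8.0 -0.0 0.009 0; -0.2 -8.0 -0.0 0.009 0; -0.2 -8
-0.2 -8.0 -0.0 0.009 0; -0.2 -8.0 -0.0 0.009 0; -0.2 -8.0 -0.0 0.009 0; -0.2 -8.0 -0.0 0.009 0; -0.2 -8.0 -0.0 0.009 0; -0.2 -8.0 -0.0 0.009 0; -0.2 -
-0.2 -8.0 -0.0 0.009 0; -0.2 -8.0 -0.0 0.009 0; -0.2 -8.0 -0.0 0.009 0; -0.2 -8.0 -0.0 0.009 0; -0.2 -8.0 -0.0 0.009 0; -0.2 -8.0 -0.0 0.009 0; -0.2 -
-0.2 -8.0 -0.0 0.009 0; -0.2 -8.0 -0.0 0.009 0; -0.2 -8.0 -0.0 0.009 0; -0.2 -8.0 -0.0 0.009 0; -0.2 -8.0 -0.0 0.009 0; -0.2 -8.0 -0.0 0.009 0; -0.2 -
-0.2 -8.0 -0.0 0.009 0; -0.2 -8.0 -0.0 0.009 0; -0.2 -8.0 -0.0 0.009 0; -0.2 -8.0 -0.0 0.009 0; -0.2 -8.0 -0.0 0.009 0; -0.2 -8.0 -0.0 0.009 0; -0.2 -
-0.2 -8.0 -0.0 0.009 0; -0.2 -8.0 -0.0 0.009 0
```

View pics/w10.png

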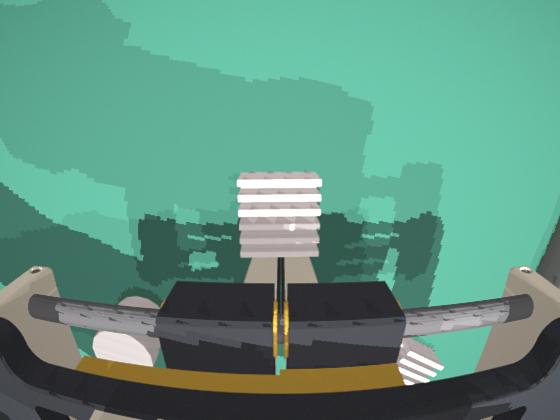

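apply_moves --deltas "-0.6 -8 0 0.025 0; -0.6 -8 0 0.025 0; -0.6 -8 0 0.025 0; -0.6 -8 0 0.025 0; -0.6 -8 0 0.025 0; -0.6 -8 0 0.025 0; -0.6 -8 0 0.025 0; -0.6 -8 0 0.025 0"

```text
time: 11.95
position: [521.9, -52.0, 7.7]
orientation: [0.006, 1.0, -0.005, 0.02]
contact_force: [0.3, -0.9, 0.2]
gripper_width: 0.1
```

```bash
python3 chk.py w11; python3 arcp.py 0 22 |cut -c1-150
```

```text
t 11.95 TCP [521.9 -52.    7.7] head 1.561 F [ 0.3 -0.9  0.2] w 0.1 q [ 0.14  0.73 -0.13  2.01  0.27  0.38 -0.21]
t 12.00 TCP [521.9 -49.7   7.7] head 1.562 F [-0.1  0.5  0.6] w 0.2 q [ 0.14  0.73 -0.14  2.01  0.27  0.38 -0.22]
sink est bay [  36.1 -246. ] rel head 0.249
L 21 R 1006
0.0 -8.0 -0.0 -0.000 0; 0.0 -8.0 -0.0 -0.000 0; -0.1 -8.0 -0.0 0.003 0; -0.2 -8.0 -0.0 0.008 0; -0.2 -8.0 -0.0 0.008 0; -0.2 -8.0 -0.0 0.008 0; -0.2 -
-0.2 -8.0 -0.0 0.008 0; -0.2 -8.0 -0.0 0.008 0; -0.2 -8.0 -0.0 0.008 0; -0.2 -8.0 -0.0 0.008 0; -0.2 -8.0 -0.0 0.008 0; -0.2 -8.0 -0.0 0.008 0; -0.2 -
-0.2 -8.0 -0.0 0.008 0; -0.2 -8.0 -0.0 0.008 0; -0.2 -8.0 -0.0 0.008 0; -0.2 -8.0 -0.0 0.008 0; -0.2 -8.0 -0.0 0.008 0; -0.2 -8.0 -0.0 0.008 0; -0.2 -
-0.2 -8.0 -0.0 0.008 0; -0.2 -8.0 -0.0 0.008 0; -0.2 -8.0 -0.0 0.008 0; -0.2 -8.0 -0.0 0.008 0; -0.2 -8.0 -0.0 0.008 0; -0.2 -8.0 -0.0 0.008 0; -0.2 -
-0.2 -8.0 -0.0 0.008 0; -0.2 -8.0 -0.0 0.008 0
```

View pics/w11.png

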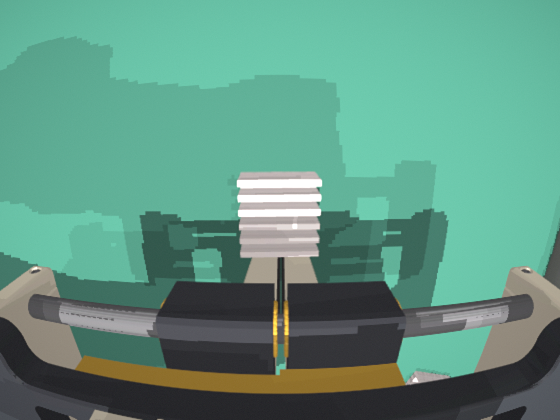

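Holding well. I can speed up a little.

apply_moves --deltas "0 -9 0 0 0; 0 -10 0 0 0; -0.2 -10 0 0.008 0; -0.2 -10 0 0.01 0; -0.2 -10 0 0.01 0; -0.2 -10 0 0.01 0; -0.2 -10 0 0.01 0; -0.2 -10 0 0.01 0"

```text
time: 12.8
position: [522.8, 34.7, 6.8]
orientation: [0.005, 0.999, -0.036, 0.02]
contact_force: [0.4, -0.4, -0.1]
gripper_width: 0.3
```

```bash
python3 arcp.py 0 22 |cut -c1-150
```

```text
t 12.80 TCP [522.8  34.7   6.8] head 1.499 F [ 0.4 -0.4 -0.1] w 0.3 q [-0.06  0.73 -0.09  2.01  0.2   0.38 -0.38]
sink est bay [  17.4 -163.8] rel head 0.185
L 1 R 1003
-0.2 -7.8 -0.0 0.007 0; -0.2 -7.8 -0.0 0.008 0; -0.2 -7.8 -0.0 0.008 0; -0.2 -7.8 -0.0 0.008 0; -0.2 -7.8 -0.0 0.008 0; -0.2 -7.8 -0.0 0.008 0; -0.2 -
-0.2 -7.8 -0.0 0.008 0; -0.2 -7.8 -0.0 0.008 0; -0.2 -7.8 -0.0 0.008 0; -0.2 -7.8 -0.0 0.008 0; -0.2 -7.8 -0.0 0.008 0; -0.2 -7.8 -0.0 0.008 0; -0.2 -
-0.2 -7.8 -0.0 0.008 0; -0.2 -7.8 -0.0 0.008 0; -0.2 -7.8 -0.0 0.008 0; -0.2 -7.8 -0.0 0.008 0; -0.2 -7.8 -0.0 0.008 0; -0.2 -7.8 -0.0 0.008 0; -0.2 -
```

apply_moves --deltas "-0.2 -10 0 0.01 0; -0.2 -10 0 0.01 0; -0.2 -10 0 0.01 0; -0.2 -10 0 0.01 0; -0.2 -10 0 0.01 0; -0.2 -10 0 0.01 0; -0.2 -10 0 0.01 0; -0.2 -10 0 0.01 0"

```text
time: 13.6
position: [530.1, 121.8, 6.1]
orientation: [0.004, 0.997, -0.079, 0.019]
contact_force: [0.4, -0.7, 0.8]
gripper_width: 0.3
```

```bash
cd .;python3 chk.py w12; python3 arcp.py 0 22 |cut -c1-150
```

```text
t 13.60 TCP [530.1 121.8   6.1] head 1.412 F [ 0.4 -0.7  0.8] w 0.3 q [-0.25  0.74 -0.05  1.95  0.13  0.41 -0.56]
t 13.65 TCP [530.4 124.8   6.1] head 1.415 F [0.5 1.2 0.4] w 0.2 q [-0.25  0.74 -0.05  1.95  0.13  0.41 -0.56]
sink est bay [  4.1 -74.3] rel head 0.101
L -16 R 1107
-0.3 -7.4 -0.0 0.021 0; -0.2 -7.4 -0.0 0.007 0; -0.2 -7.4 -0.0 0.007 0; -0.2 -7.4 -0.0 0.007 0; -0.2 -7.4 -0.0 0.007 0; -0.2 -7.4 -0.0 0.007 0; -0.2 -
-0.2 -7.4 -0.0 0.007 0; -0.2 -7.4 -0.0 0.007 0; -0.2 -7.4 -0.0 0.007 0; -0.2 -7.4 -0.0 0.007 0; -0.2 -7.4 -0.0 0.007 0
```

View pics/w12.png

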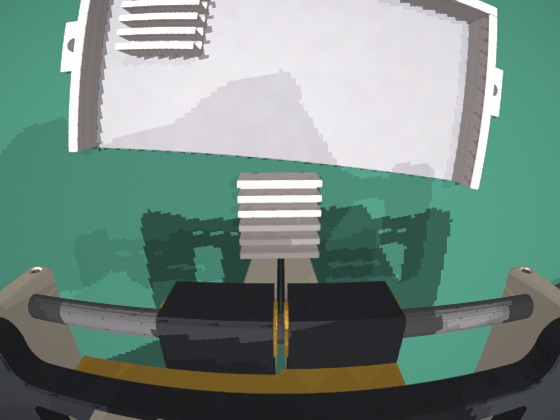

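Sink3 sits in the bay's left corner at (160,25), and sinkA is heading for the middle at (280,215).

apply_moves --deltas "-0.3 -9 -0.2 0.015 0; -0.3 -9 -0.2 0.013 0; -0.3 -9 -0.2 0.012 0; -0.2 -9 -0.1 0.01 0; -0.2 -9 0 0.01 0; -0.2 -9 0 0.01 0; -0.2 -8 0 0.01 0; -0.2 -7 0 0.01 0"

```text
time: 14.45
position: [542.7, 198.3, 6.4]
orientation: [0.002, 0.992, -0.127, 0.019]
contact_force: [0.4, -1.0, 0.4]
gripper_width: 0.1
```

```bash
cd .;python3 chk.py w13; python3 arcp.py 0 22 |cut -c1-150
```

```text
t 14.45 TCP [542.7 198.3   6.4] head 1.317 F [ 0.4 -1.   0.4] w 0.1 q [-0.39  0.77 -0.01  1.86  0.06  0.48 -0.71]
t 14.50 TCP [543.1 200.3   6.5] head 1.318 F [ 1.2  2.  -0.6] w 0.6 q [-0.4   0.77 -0.01  1.85  0.06  0.48 -0.71]
sink est bay [-0.1  2. ] rel head 0.004
L -85 R 24161
0.1 -6.7 -0.0 0.004 0; -0.0 -6.7 -0.0 0.000 0; -0.0 -6.7 -0.0 0.000 0
```

View pics/w13.png

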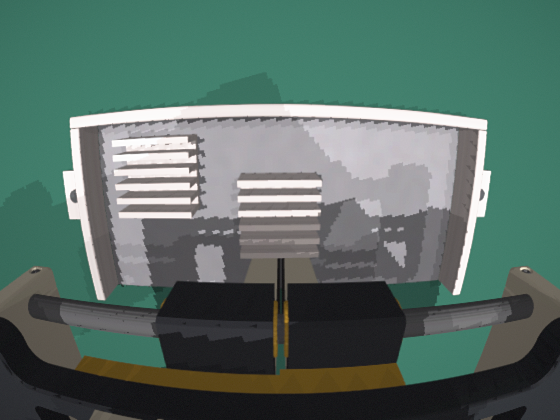

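apply_moves --deltas "0 -6 0 0 0; 0 -5 0 0 0; 0 -3 0 0 0; 0 -1 0 0 0; 0 8 0 0 0; 0 15 0 0 0; 0 15 0 0 0; 0 15 -15 0 0"

```text
time: 15.3
position: [530.9, 161.3, 19.8]
orientation: [0.002, 0.992, -0.125, 0.018]
contact_force: [0.7, -0.7, 0.0]
gripper_width: 0.3
```

```bash
cd .;python3 chk.py w14; python3 - <<'E'
from p import *
f=lambda a:np.array([np.cos(a),np.sin(a)])
for H in (1.19,2.76): print((np.array([639.6,-189.9])-48*f(H)).round(), "rel",H-np.pi/2-TB)
E
```

```text
t 15.30 TCP [530.9 161.3  19.8] head 1.319 F [ 0.7 -0.7  0. ] w 0.3 q [-0.33  0.73 -0.02  1.91  0.07  0.47 -0.66]
[ 622. -234.] rel -0.1237963267948966
[ 684. -208.] rel 1.4462036732051033
```

View pics/w14.png

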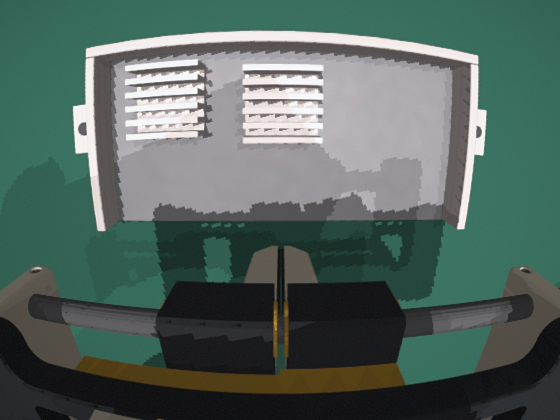

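Both sinks in the bay are square and well inside, at (165,100) and (283,103). Now the third.

```bash
python3 - <<'E'
from p import *
st(); rows([(540,125,80,1.3,2),(621,-236,80,1.19,11)])
E
```

```text
t 15.35 TCP [531.9 157.4  22.6] head 1.315 F [-0.8 -4.   1.2] w 0.3 q [-0.33  0.72 -0.02  1.92  0.07  0.47 -0.66]
8.0 14.6 -28.7 0.007 0; 8.1 14.6 -28.7 0.007 0; 15.9 29.7 -0.0 0.010 0; 16.2 29.5 -0.0 0.010 0; 16.5 29.3 -0.0 0.010 0; 16.8 29.2 -0.0 0.010 0; 17.0 29.0 -0.0 0.010 0; 17.3 28.8 -0.0 0.010 0
17.6 28.6 -0.0 0.010 0; 17.9 28.5 -0.0 0.010 0; 18.2 28.3 -0.0 0.010 0; 18.5 28.1 -0.0 0.010 0; 18.8 27.9 -0.0 0.010 0
```

apply_moves --deltas "8 15 -29 0.007 0; 8 15 -29 0.007 0; 16 30 0 0.01 0; 16 30 0 0.01 0; 16 30 0 0.01 0; 17 29 0 0.01 0; 17 29 0 0.01 0; 17 29 0 0.01 0"

```text
time: 16.15
position: [578.4, -84.9, 87.7]
orientation: [0.001, 0.986, -0.166, 0.021]
contact_force: [1.2, 0.3, 0.8]
gripper_width: 0.9
```

```bash
python3 - <<'E'
from p import *
st(); rows([(621,-236,70,1.19,6)])
E
```

```text
t 16.15 TCP [578.4 -84.9  87.7] head 1.237 F [1.2 0.3 0.8] w 0.9 q [ 0.15  0.65 -0.07  1.8   0.08  0.65 -0.3 ]
15.0 21.5 2.9 0.008 0; 15.1 21.3 2.9 0.008 0; 15.3 21.2 2.9 0.008 0; 15.5 21.1 2.9 0.008 0; 15.6 21.0 2.9 0.008 0; 15.8 20.9 2.9 0.008 0
```

apply_moves --deltas "15 22 2 0.008 0; 15 22 2 0.008 0; 15 21 2 0.008 0; 16 21 2 0.008 0; 13 16 5 0.008 0; 6 8 8 0 0; 2 3 14 0 0; 0 0 14 0 0"

```text
time: 16.95
position: [612.7, -242.4, 39.5]
orientation: [0.004, 0.98, -0.197, 0.022]
contact_force: [-0.1, 0.5, -0.3]
gripper_width: 0.4
```

```bash
python3 chk.py w15
```

```text
t 16.95 TCP [ 612.7 -242.4   39.5] head 1.174 F [-0.1  0.5 -0.3] w 0.4 q [ 0.38  0.81 -0.07  1.61  0.08  0.68 -0.12]
```

View pics/w15.png

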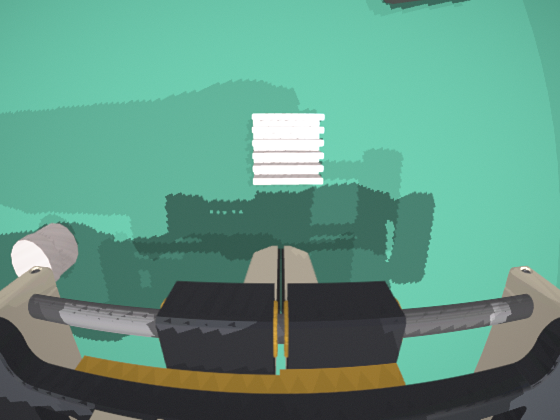

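SinkB is square ahead at (287,150).

apply_moves --deltas "2 -3 9 0 0; 1.5 -4 8 0 0; 0 -4 7 0 0; 0 -4 4 0 0; 0 -4 0 0 0; 0 -6 0 0 0; 0 -6 0 0 0; 0 -7 0 0 0"

```text
time: 17.8
position: [631.0, -198.9, 5.3]
orientation: [0.002, 0.981, -0.193, 0.018]
contact_force: [-0.9, -0.7, 0.2]
gripper_width: 0.3
```

```bash
python3 chk.py w16
```

```text
t 17.80 TCP [ 631.  -198.9    5.3] head 1.182 F [-0.9 -0.7  0.2] w 0.3 q [ 0.31  0.86 -0.06  1.61  0.08  0.64 -0.18]
```

View pics/w16.png

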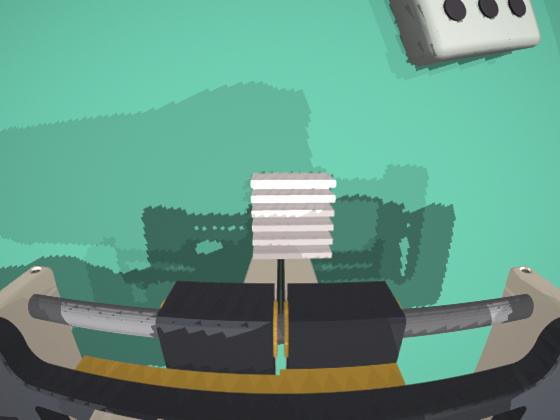

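The sink is in contact but about 5 mm right of the finger centre. I'll back off and recentre before the left turn.

apply_moves --deltas "0 5 -1 0 0; 0 5 -1 0 0; 4 0 0 0 0; 4 0 0 0 0; 1 0 0 0 0; 0 -3 0 0 0; 0 -5 0 0 0; 0 -7 0 0 0"

```text
time: 18.65
position: [642.7, -198.6, 8.7]
orientation: [0.002, 0.981, -0.194, 0.019]
contact_force: [0.4, 0.1, -0.0]
gripper_width: 0.7
```

```bash
python3 chk.py w17;  python3 arcp.py 65 20 |cut -c1-150
```

```text
t 18.65 TCP [ 642.7 -198.6    8.7] head 1.180 F [ 0.4  0.1 -0. ] w 0.7 q [ 0.3   0.87 -0.06  1.57  0.07  0.67 -0.19]
t 18.70 TCP [ 643.7 -196.     8.8] head 1.183 F [ 1.1  1.5 -0.2] w 0.3 q [ 0.3   0.87 -0.06  1.57  0.07  0.67 -0.19]
sink est bay [ 201.6 -356. ] rel head -0.131
L -2461 R 21576
-137.9 -2.7 -0.0 -0.114 0; 0.0 -7.9 -0.0 -0.000 0; 0.0 -7.9 -0.0 -0.000 0; 0.0 -7.9 -0.0 -0.000 0; 0.0 -7.9 -0.0 -0.000 0; 0.0 -7.9 -0.0 -0.000 0; 0.0
0.0 -7.9 -0.0 -0.000 0; 0.0 -7.9 -0.0 -0.000 0; 0.0 -7.9 -0.0 -0.000 0; 0.0 -7.9 -0.0 -0.000 0; 0.0 -7.9 -0.0 -0.000 0; 0.0 -7.9 -0.0 -0.000 0; 0.0 -7
0.0 -7.9 -0.0 -0.000 0; 0.0 -7.9 -0.0 -0.000 0; 0.0 -7.9 -0.0 -0.000 0; 0.0 -7.9 -0.0 -0.000 0; 0.0 -7.9 -0.0 -0.000 0; 0.0 -7.9 -0.0 -0.000 0; 0.0 -7
0.0 -7.9 -0.0 -0.000 0; 0.0 -7.9 -0.0 -0.000 0; 0.0 -7.9 -0.0 -0.000 0; 0.0 -7.9 -0.0 -0.000 0; 0.0 -7.9 -0.0 -0.000 0; 0.0 -7.9 -0.0 -0.000 0; 0.0 -7
0.0 -7.9 -0.0 -0.000 0; 0.0 -7.9 -0.0 -0.000 0; 0.0 -7.9 -0.0 -0.000 0; 0.0 -7.9 -0.0 -0.000 0; 0.0 -7.9 -0.0 -0.000 0; 0.0 -7.9 -0.0 -0.000 0; 0.0 -7
0.0 -7.9 -0.0 -0.000 0; 0.0 -7.9 -0.0 -0.000 0; 0.0 -7.9 -0.0 -0.000 0; 0.0 -7.9 -0.0 -0.000 0; 0.0 -7.9 -0.0 -0.000 0; 0.0 -7.9 -0.0 -0.000 0
```

View pics/w17.png

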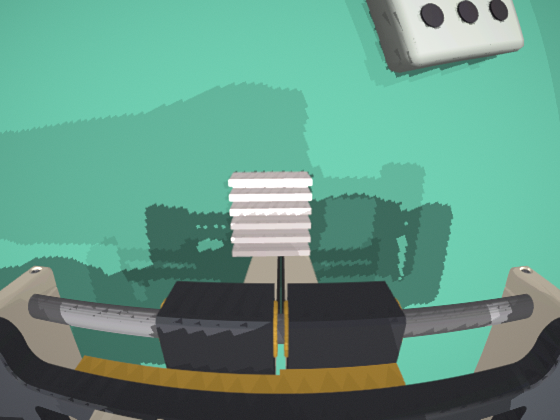

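The sink now sits slightly left of centre at (271,215), which favours the left turn. I start the gentle left arc.

apply_moves --deltas "0.3 -7 0 -0.015 0; 0.5 -8 0 -0.025 0; 0.6 -8 0 -0.03 0; 0.6 -8 0 -0.03 0; 0.6 -8 0 -0.03 0; 0.6 -8 0 -0.03 0; 0.6 -8 0 -0.03 0; 0.6 -8 0 -0.03 0"

```text
time: 19.5
position: [667.8, -130.7, 8.9]
orientation: [0.003, 0.997, -0.074, 0.019]
contact_force: [1.4, -0.2, -0.3]
gripper_width: 0.7
```

```bash
python3 chk.py w18;  python3 arcp.py 65 20 |cut -c1-150|head -3
```

```text
t 19.50 TCP [ 667.8 -130.7    8.9] head 1.423 F [ 1.4 -0.2 -0.3] w 0.7 q [ 0.22  0.88 -0.11  1.54  0.14  0.69 -0.1 ]
t 19.55 TCP [ 668.4 -128.     8.9] head 1.426 F [0.  1.8 0.5] w 0.3 q [ 0.22  0.88 -0.11  1.54  0.14  0.69 -0.1 ]
sink est bay [ 201.5 -283.8] rel head 0.113
L 2116 R -16003
```

View pics/w18.png

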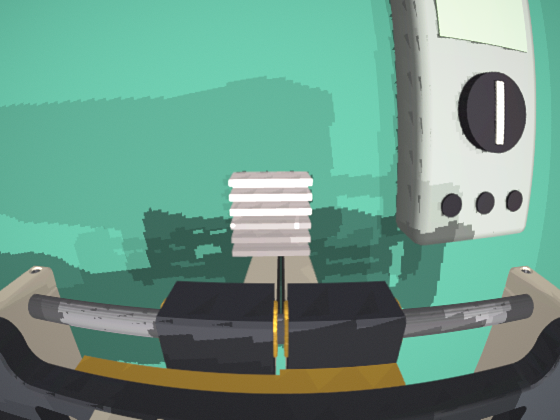

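No slip. The meter, with its left edge at 400 px, is well clear. I continue the left arc.

apply_moves --deltas "0.7 -8 0.2 -0.037 0; 0.7 -8 0.2 -0.037 0; 0.7 -8 0 -0.037 0; 0.7 -8 0 -0.037 0; 0.7 -8 0 -0.037 0; 0.7 -8 0 -0.037 0; 0.7 -8 0 -0.037 0; 0.7 -8 0 -0.037 0"

```text
time: 20.35
position: [675.2, -61.6, 8.7]
orientation: [0.007, 0.996, 0.087, 0.019]
contact_force: [0.3, -0.9, 0.5]
gripper_width: 0.9
```

```bash
python3 chk.py w19;  python3 arcp.py 68 20 |cut -c1-150|head -3
```

```text
t 20.35 TCP [675.2 -61.6   8.7] head 1.746 F [ 0.3 -0.9  0.5] w 0.9 q [ 0.15  0.88 -0.18  1.55  0.23  0.69  0.04]
t 20.40 TCP [675.  -58.8   8.7] head 1.749 F [-0.6  1.3  0.5] w 0.4 q [ 0.15  0.88 -0.18  1.55  0.23  0.69  0.04]
sink est bay [ 181.7 -217.6] rel head 0.435
L 276 R -31
```

View pics/w19.png

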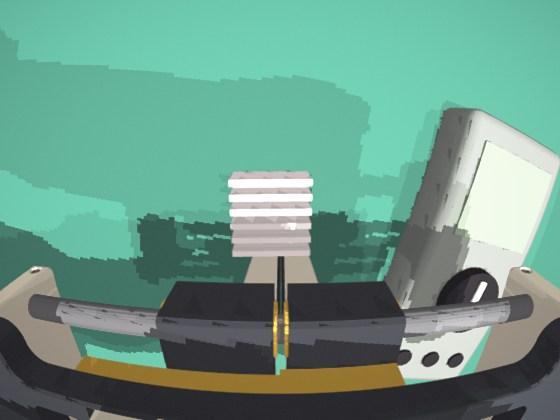

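apply_moves --deltas "0.7 -8 0.2 -0.037 0; 0.7 -8 0.2 -0.037 0; 0.7 -8 0 -0.037 0; 0.7 -8 0 -0.037 0; 0.7 -8 0 -0.037 0; 0.6 -8 0 -0.03 0; 0.2 -8 0 -0.01 0; 0 -8 0 0 0"

```text
time: 21.2
position: [658.6, 7.0, 7.2]
orientation: [0.008, 0.978, 0.21, 0.018]
contact_force: [0.9, -0.9, 0.0]
gripper_width: 0.1
```

```bash
python3 chk.py w20;  python3 arcp.py 70 20 |cut -c1-150|head -3
```

```text
t 21.20 TCP [658.6   7.    7.2] head 1.993 F [ 0.9 -0.9  0. ] w 0.1 q [ 0.08  0.86 -0.22  1.61  0.3   0.66  0.13]
t 21.25 TCP [657.7   9.6   7.1] head 1.996 F [-0.5  1.3  0.3] w 0.7 q [ 0.08  0.86 -0.23  1.62  0.3   0.66  0.12]
sink est bay [ 141.7 -159.6] rel head 0.682
L 23 R 257
```

View pics/w20.png

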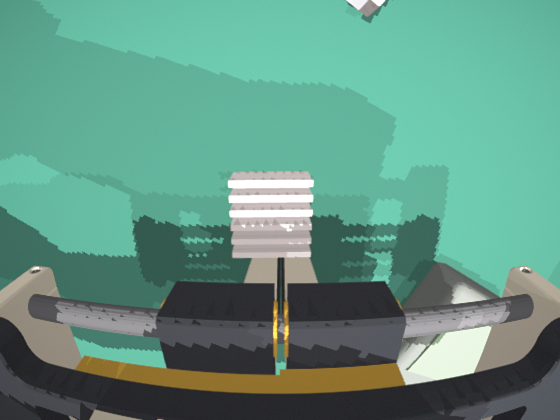

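apply_moves --deltas "0 -8 0 0 0; 0 -8 0 0 0; -0.4 -8 0 0.02 0; -0.7 -8 0 0.032 0; -0.7 -8 0 0.032 0; -0.7 -8 0 0.032 0; -0.7 -8 0 0.032 0; -0.7 -8 0 0.032 0"

```text
time: 22.05
position: [628.3, 71.2, 5.6]
orientation: [0.006, 0.993, 0.115, 0.018]
contact_force: [0.2, 0.0, 0.3]
gripper_width: 0.8
```

```bash
python3 chk.py w21;  python3 arcp.py 70 20 |cut -c1-150|head -4
```

```text
t 22.05 TCP [628.3  71.2   5.6] head 1.802 F [0.2 0.  0.3] w 0.8 q [-0.06  0.83 -0.15  1.69  0.23  0.6  -0.12]
t 22.10 TCP [627.5  73.9   5.6] head 1.804 F [-0.7  1.  -0.3] w 0.5 q [-0.07  0.83 -0.15  1.7   0.22  0.6  -0.12]
sink est bay [ 100.6 -102.1] rel head 0.490
L 0 R 259
-0.7 -8.0 -0.0 0.029 0; -0.7 -8.0 -0.0 0.031 0; -0.7 -8.0 -0.0 0.031 0; -0.7 -8.0 -0.0 0.031 0; -0.7 -8.0 -0.0 0.031 0; -0.7 -8.0 -0.0 0.031 0; -0.7 -
```

View pics/w21.png

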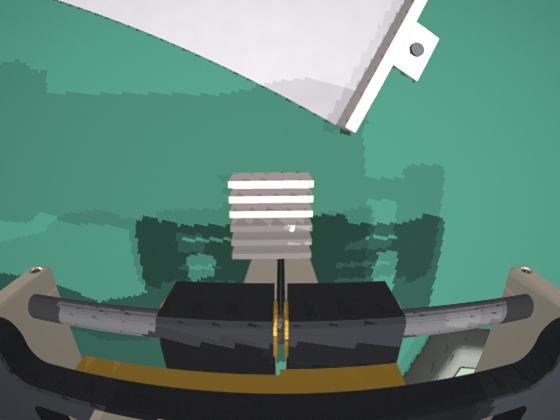

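apply_moves --deltas "-0.6 -8 -0.3 0.026 0; -0.6 -8 -0.3 0.028 0; -0.7 -8 -0.2 0.03 0; -0.7 -8 -0.2 0.03 0; -0.7 -8 0 0.03 0; -0.7 -8 0 0.03 0"

```text
time: 22.7
position: [613.2, 122.1, 5.2]
orientation: [0.004, 1.0, 0.025, 0.017]
contact_force: [0.1, 0.6, 0.3]
gripper_width: 0.3
```

```bash
python3 chk.py w22;  python3 arcp.py 70 20 |cut -c1-150|head -4
```

```text
t 22.70 TCP [613.2 122.1   5.2] head 1.621 F [0.1 0.6 0.3] w 0.3 q [-0.18  0.82 -0.09  1.71  0.15  0.58 -0.32]
t 22.75 TCP [612.8 124.7   5.2] head 1.623 F [ 0.4  1.4 -0.6] w 0.6 q [-0.19  0.82 -0.09  1.71  0.15  0.58 -0.32]
sink est bay [ 78.1 -54.7] rel head 0.309
L -23 R 316
-1.2 -7.6 -0.0 0.095 0; -0.6 -7.5 -0.0 0.024 0; -0.6 -7.5 -0.0 0.024 0; -0.6 -7.5 -0.0 0.024 0; -0.6 -7.5 -0.0 0.024 0; -0.6 -7.5 -0.0 0.024 0; -0.6 -
```

View pics/w22.png

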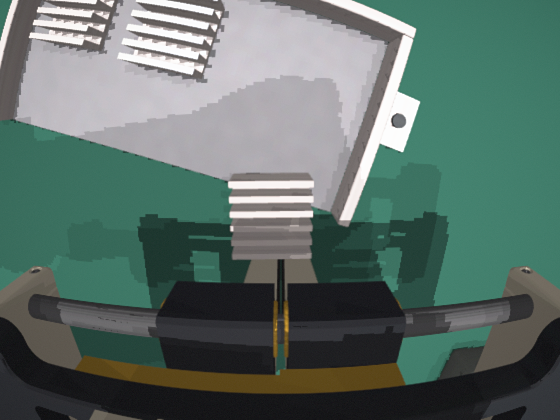

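SinkB is entering past the right wall end at (345,222) with about 12 mm to spare.

apply_moves --deltas "-0.7 -8 -0.3 0.033 0; -0.7 -8 -0.3 0.035 0; -0.7 -8 -0.2 0.035 0; -0.7 -8 -0.2 0.035 0; -0.7 -8 0 0.035 0; -0.7 -8 0 0.035 0; -0.7 -7 0 0.033 0; -0.7 -6 0 0.03 0"

```text
time: 23.55
position: [608.2, 185.9, 4.6]
orientation: [0.002, 0.993, -0.114, 0.015]
contact_force: [0.2, -0.6, 0.4]
gripper_width: 0.4
```

```bash
python3 chk.py w23;  python3 arcp.py 70 20 |cut -c1-150|head -4
```

```text
t 23.55 TCP [608.2 185.9   4.6] head 1.343 F [ 0.2 -0.6  0.4] w 0.4 q [-0.33  0.84 -0.01  1.68  0.04  0.61 -0.6 ]
t 23.60 TCP [608.2 187.9   4.6] head 1.344 F [-0.3  0.6 -0.2] w 0.5 q [-0.34  0.84 -0.01  1.67  0.04  0.61 -0.6 ]
sink est bay [65.3  6.5] rel head 0.030
L -330 R 11481
4.1 -6.6 -0.0 0.029 0; -0.0 -6.7 -0.0 0.001 0
```

View pics/w23.png

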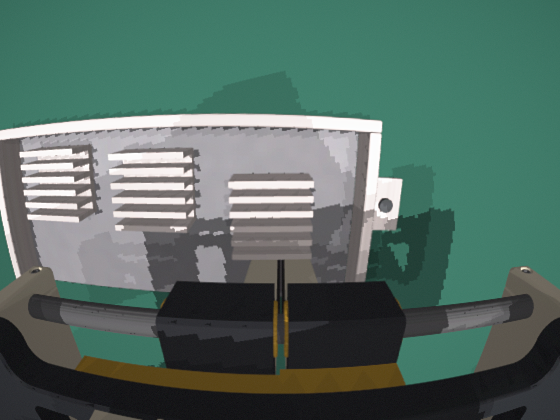

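Inside. I'll push about 14 mm more, back out, lift, and retreat clear of the bay for a final look.

apply_moves --deltas "0 -5 -0.3 0.015 0; 0 -5 -0.3 0.01 0; 0 -3 0 0 0; 0 -1 0 0 0; 0 8 0 0 0; 0 15 0 0 0; 0 18 0 0 0; 0 20 -15 0 0"

```text
time: 24.4
position: [593.1, 141.0, 18.1]
orientation: [0.001, 0.992, -0.124, 0.012]
contact_force: [-0.1, 0.7, -0.2]
gripper_width: 0.6
```

apply_moves --deltas "0 20 -30 0 0; 0 25 -30 0 0; 0 30 -30 0 0; 0 30 -25 0 0; 0 20 -10 0 0; 0 10 0 0 0; 0 0 0 0 0; 0 0 0 0 0"

```text
time: 25.2
position: [547.9, -14.0, 147.9]
orientation: [0.007, 0.991, -0.135, 0.011]
contact_force: [-0.8, 1.5, -0.4]
gripper_width: 0.4
```

```bash
python3 chk.py w24; python3 - <<'E'
from p import *
ims={n:arm.camera(n) for n in("scene","side")}
for n in ims: cv2.imwrite(f"pics/{n}9.png",ims[n][:,:,::-1])
for q,z in (("tin",20),("switchbox",16),("meter",18)):
  for n in ("scene","side"):
    for r in arm.trace(q,n)[:1]:
      ys,xs=np.nonzero(r["mask"]);print(q,n,round(r["score"],2),onz(n,(xs.mean(),ys.mean()),z).round())
E
```

```text
t 25.20 TCP [547.9 -14.  147.9] head 1.299 F [-0.8  1.5 -0.4] w 0.4 q [-0.    0.53 -0.03  1.83  0.05  0.77 -0.34]
tin scene 0.55 [ 449. -184.]
tin side 0.71 [ 449. -183.]
switchbox scene 0.9 [ 526. -426.]
switchbox side 0.32 [785. -37.]
meter scene 0.57 [783. -48.]
meter side 0.63 [785. -35.]
```

View pics/w24.png

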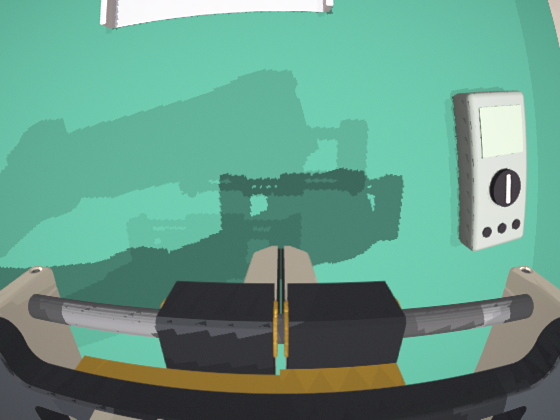

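View pics/side9.png

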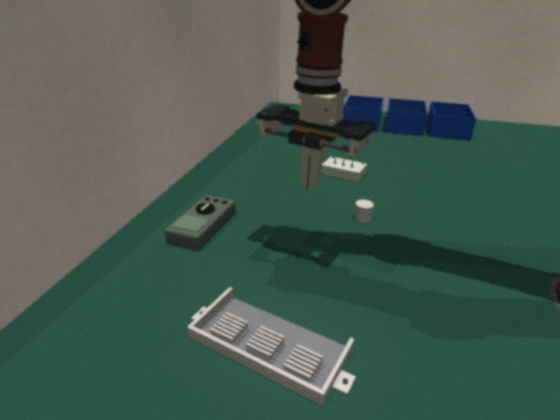

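View pics/scene9.png

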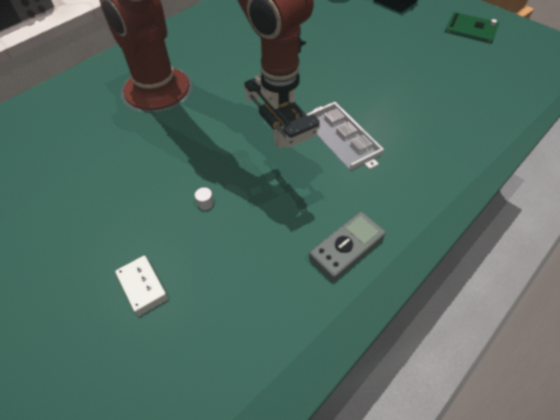

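The side view shows all three sinks within the bay walls at (229,328), (266,343) and (303,360). The scene view agrees, at (334,117), (347,131) and (361,146). The tin, switch box and meter are where they started, and the arm is clear, so I hand in.

```bash
python3 -c "
from bench import arm
print(arm.sign_off(),arm.sense()['time'])"
```

```text
the job is handed in; nothing more can be done
the job is handed in; nothing more can be done
```

All three heat sinks are inside the bay, pushed there along the bench with closed fingers in a row across its width, and the job is handed in at about 25 s. I swept the one nearest the bay first, then the middle one, then the far one. None was picked up.

- **Sinks:** In the last scene and side pictures all three lie within the walls, well in from the open edge and clear of the side walls. My dead-reckoned centres in the bay's frame are roughly (-65, 20), (0, 17) and (60, 18) mm. I did not measure them again after the last push.
- **Bystanders:** In the scene picture the tin, switch box and meter trace to within about 5 mm of where they started. The side picture agrees for the tin and meter.
- **Disagreement:** The side-view trace for the switch box was a false hit on the meter (score 0.32). By eye, the switch box had not moved in either picture.
- **Forces:** The forces I read, at the end of each move call, stayed within a few newtons.

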